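# Put the stray slip stone away with its mate

### The job

The slip stone lying on the side cabinet belongs in the lidded case that already holds a slip stone; the other case, which looks the same, holds an enamel dial that it would scratch, and which is which shows only under the lids. Lay the stone down in the right case without dropping it, leave both cases fully shut, and leave the dial and the block, beaker and loupe standing about where they are.

Things in the scene. Friction and masses are not known exactly. Their poses are not given: they have to be found in the camera images.
- case_1: one of two identical aluminium parts cases fixed to the bench, 110 mm deep (its x) by 130 mm wide (its y) by 38 mm high, walls 5 mm, padded inner floor 6 mm above the bench, closed by a hinged lid. Origin: centre of its underside; x points to its hinged (far) side, y to its left, z up. What it holds lies in its right-hand half (y about -0.03), which leaves the left-hand half free
- lid_1 (a joint): hinge angle of the lid of case_1: 0 shut, 1.57 upright, stop at 1.9. The hinge runs along the case's y axis at its far rim (0.055, 0, 0.038 in the case's frame); the lid swings up and away from the robot, and stays at whatever angle it is left (friction 0.12 N m, about 2 N at the pull). Upright, its free edge stands about 150 mm above the bench; then the pull is on its far side
- lid_1_pull (a point): centre of the black bar pull on the lid of case_1: a 14 mm thick, 24 mm long round bar, parallel to the case's y axis, its axis 18 mm above the 4 mm thick lid, on a 10 mm stem. It travels with the lid at a radius of 98 mm about the hinge line; lid_1_hinge is a point on that line. Gripped on its two flat ends it can turn between the fingers
- lid_1_hinge (a point): middle of the hinge line of the lid of case_1, on its far rim at 38 mm height; the line runs along the case's y axis
- case_2: the other case, the same as case_1 in every way but for what it holds
- lid_2 (a joint): hinge angle of the lid of case_2: 0 shut, 1.57 upright, stop at 1.9. The hinge runs along the case's y axis at its far rim (0.055, 0, 0.038 in the case's frame); the lid swings up and away from the robot, and stays at whatever angle it is left (friction 0.12 N m, about 2 N at the pull). Upright, its free edge stands about 150 mm above the bench; then the pull is on its far side
- lid_2_pull (a point): centre of the black bar pull on the lid of case_2: a 14 mm thick, 24 mm long round bar, parallel to the case's y axis, its axis 18 mm above the 4 mm thick lid, on a 10 mm stem. It travels with the lid at a radius of 98 mm about the hinge line; lid_2_hinge is a point on that line. Gripped on its two flat ends it can turn between the fingers
- lid_2_hinge (a point): middle of the hinge line of the lid of case_2, on its far rim at 38 mm height; the line runs along the case's y axis
- stone_stray_centre (a point): the stray stone: a brown slip stone, a plain bar 12 mm (its x) by 37 mm (its y) by 9 mm high, 45 g; this point is its centre. It starts lying on the side cabinet's top on the robot's right
- stone_kept_centre (a point): the stone already put away: a brown slip stone, a plain bar 12 mm (its x) by 37 mm (its y) by 9 mm high, 45 g; this point is its centre. It starts on the floor of one of the two cases, under the lid
- dial_centre (a point): a brass dial holder with a white enamel dial, a flat disc of 41 mm diameter and 6 mm thickness; this point is its centre. It starts on the floor of the other case, under the lid
- stone_stray: the stray stone again; origin at the centre of its underside
- block: bystander: black steel bench block 44 x 66 x 22 mm; origin at the centre of its underside
- cup: bystander: clear beaker of cotton swabs, 42 mm across, 69 mm high; origin at the centre of its underside
- loupe: bystander: black eye loupe, 34 mm across, 30 mm high; origin at the centre of its underside

How it is judged:
By the outcome, as a careful person would: the job done as asked, in the order asked, and still so for the second after the job is handed in, with the robot touching nothing.
It also fails if it takes over 69 s, if anything falls off the work surface, if the arm or the gripper's body presses on something with over 40 N, if the wrist force passes 120 N, or if a joint passes its speed limit or range.

### The arm

A 6-joint arm with a two-finger parallel gripper is mounted at the origin on a cart in front of the work surface, level with it; the furniture and walls round the work are solid. World frame = base frame: x ahead of the robot, y to its left, z up, the work surface at z = 0. Lengths are in m, angles in rad, forces in N, time in s.
With the tool pointing down it reaches from about 0.35 to 0.975 m from the base axis. Payload 4.9 kg.
Tool frame: the origin (TCP) lies midway between the tips of the shut fingers; the grasp point (between the pads) lies 19 mm behind it; z points along the fingers, y is the direction in which the jaws open and shut (so a half turn about z gives the same grasp; the last joint's range is limited). The gripper opens to 85 mm and grips with 20 to 120 N. Pads are 22 mm wide; open, the fingers measure 114 mm over their backs; the gripper's body (76 mm by 85 mm) begins 54 mm behind the grasp point. The pads swing forward as they close: fully open they stand 13 mm farther back than shut.
Start: joints at [1.21, 0.053, 1.613, -0, 1.476, -0.119], TCP at [0.15, 0.607, 0.231] pointing down, gripper open.
Joint ranges: [-3.01, 3.01], [-1.01, 2.22], [0.06, 2.58], [-1.02, 4.17], [0.09, 2.62], [-3.14, 3.14]. Speed limits (rad/s): [2.57, 2.57, 3.14, 3.14, 3.14, 3.14].

### API

Orientations are given as a rotation vector (axis times angle).
In Python, from station import ctrl gives the robot as it stands.
- The arm moves only by the tool play_rows, never from a script. Its argument "motion" is a list that holds one entry, the list of rows, each a list of 7 numbers: the closure, from -1 (fully open) to 1 (shut), then the shift along the tool's x, y, z in cm, then the turn, a rotation vector about the tool's x, y, z in degrees. A call has 1 to 20 rows; each row is the pose to reach, as a shift and turn from the pose measured when the call began, along the tool's axes at that moment; what a row does not reach only later rows make up. A row lasts 1/8 s, in which the tool goes at most 62.5 mm and 10.7 degrees, less where a joint would pass 70% of its speed; a pose out of reach is approached as far as the arm can. A call with a gripper value outside its range is refused whole. The fingers move at their own pace and stop on an object; "newtons" is the grip in N (left out, the last holds). Time passes only in rows, so rows that repeat a pose let the fingers close. It gives the time, the measured TCP pose, the force and the opening at its end, in the units of the state.
- ctrl.get_obs(): the state, without advancing time (a new reading comes with each control period).
- ctrl.get_image(name): name is "scene" or "side" or "wrist"; returns a dict with "color" (384x512x3 uint8, red, green, blue), "mtx" (3x3 intrinsics, pixels), "T" (4x4, takes a point from camera to world coordinates). Camera axes: x right, y up, looking along -z (the intrinsics and any distortion apply to the point x, -y, -z); pixel columns grow to the right and rows downward; lengths in m; the calibration is good to about 2 mm. The wrist camera is an equidistant fisheye: a pixel r from the principal point sees the ray r / f radians off the axis. A picture is of the moment at which its call begins. There is no depth.
- ctrl.finish_job(): hands the job in, once; it reports no verdict.
The state is a dict: "t": time; "q": joint angles; "dq": joint speeds; "effort": joint torques, N m; "tool_pos": TCP position; "tool_rot": TCP orientation; "contact_force": force on the tool from outside, world axes, zero at the start; "wrist_torque": the same for the moment, N m; "opening": finger opening in m.
Only numpy, scipy, OpenCV 4.12 (cv2) and the standard library are available. Lean on these libraries where they do the work, as an engineer would, in place of code of your own. Each camera call takes 0.05 s, during which the arm holds its last target.

## Working session

There is one attempt and no reset: what is moved stays moved. The work goes in short steps, Python scripts to look and compute and a tool call to move; the robot and the scene stay as the last step left them, time stands still between calls to the robot, and variables do not carry over. Pictures are saved under pics/ and viewed, and the job is handed in when it is done.

Besides the shell and the picture viewer there is one more tool, called after ">>>" as name([rows], argument=value, ...), one row to a line, values as JSON. play_rows: Moves the arm, as the interface text tells. Its arguments: {"type":"object","properties":{"motion":{"type":"array"},"newtons":{"type":"number"}},"required":["motion"]}

```bash
ls; mkdir -p pics
python3 - <<'E'
from station import ctrl
import cv2
print(ctrl.get_obs())
for n in ["scene","side","wrist"]:
    d=ctrl.get_image(n)
    cv2.imwrite(f"pics/a_{n}.png",d["color"][:,:,::-1]); print(n,d["mtx"].tolist(),d["T"].round(4).tolist(),[k for k in d])
E
```

```text
pics
{'t': 0.0, 'q': array([ 1.21002852e+00,  5.33729083e-02,  1.61430769e+00, -3.58993792e-05,
        1.47599780e+00, -1.18980710e-01]), 'dq': array([ 0.0005974 , -0.00142898,  0.00042267, -0.00037596,  0.00150213,
        0.00129038]), 'effort': array([ 2.21860764e-04, -3.93675935e+01, -3.70178747e+01, -1.08047643e-04,
        6.79081189e-03,  2.54672085e-05]), 'tool_pos': array([0.14942264, 0.60622703, 0.23004489]), 'tool_rot': array([-0.3788127 , -3.1182046 ,  0.00319535]), 'contact_force': array([-0.47289749,  0.21003387, -0.3096816 ]), 'wrist_torque': array([-0.03069153, -0.00169587, -0.04280942]), 'opening': 0.08532522473650939}
scene [[373.5538118728695, 0.0, 251.05097172071734], [0.0, 373.5538118728695, 192.45607074252354], [0.0, 0.0, 1.0]] [[0.8913, 0.2599, -0.3716, -0.0006], [-0.4534, 0.4944, -0.7416, -0.9604], [-0.0091, 0.8295, 0.5585, 0.8213], [0.0, 0.0, 0.0, 1.0]] ['color', 'mtx', 'T']
side [[403.1338301373613, 0.0, 260.5438652747303], [0.0, 403.1338301373613, 193.06781475730926], [0.0, 0.0, 1.0]] [[-0.9956, -0.0697, 0.0632, 0.5687], [0.0938, -0.6837, 0.7237, 1.0851], [-0.0072, 0.7265, 0.6872, 1.0582], [0.0, 0.0, 0.0, 1.0]] ['color', 'mtx', 'T']
wrist [[297.3186396354542, 0.0, 254.69898592976], [0.0, 297.3186396354542, 194.00291818058787], [0.0, 0.0, 1.0]] [[0.2397, -0.9288, -0.2825, 0.0777], [0.9709, 0.2286, 0.0721, 0.6238], [-0.0024, -0.2915, 0.9566, 0.3724], [0.0, 0.0, 0.0, 1.0]] ['color', 'mtx', 'T']
```

View pics/a_scene.png

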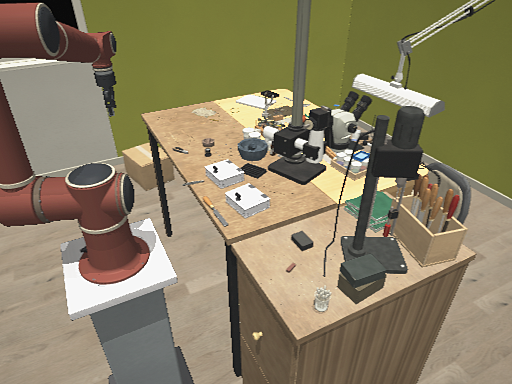

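View pics/a_side.png

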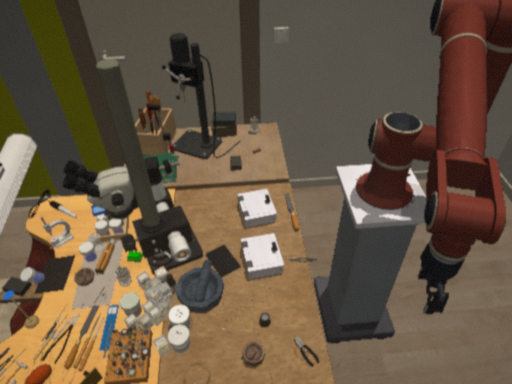

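View pics/a_wrist.png

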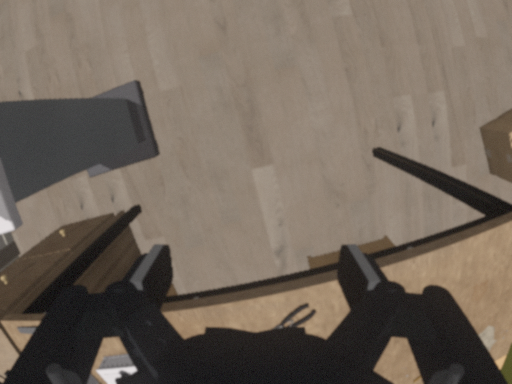

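```bash
cat > h.py <<'E'
import numpy as np, cv2
from station import ctrl
from scipy.spatial.transform import Rotation as R
def load(n): return ctrl.get_image(n)
def ray(d,u,v):
    K=d["mtx"];T=d["T"];p=np.array([(u-K[0,2])/K[0,0],(v-K[1,2])/K[1,1],1.])
    if d.get("fish"):
        r=np.hypot(p[0],p[1]); p=np.array([p[0]/r*np.sin(r),p[1]/r*np.sin(r),np.cos(r)])
    c=np.array([p[0],-p[1],-p[2]]); c=T[:3,:3]@c
    return T[:3,3],c/np.linalg.norm(c)
def onz(d,u,v,z):
    o,c=ray(d,u,v); return o+c*(z-o[2])/c[2]
def tri(*obs):
    A=np.zeros((3,3));b=np.zeros(3);L=[]
    for d,u,v in obs:
        o,c=ray(d,u,v);P=np.eye(3)-np.outer(c,c);A+=P;b+=P@o;L.append((o,P))
    x=np.linalg.solve(A,b); return x,[np.linalg.norm(P@(x-o)) for o,P in L]
def proj(d,X):
    T=d["T"];K=d["mtx"];p=T[:3,:3].T@(np.asarray(X)-T[:3,3]);p=np.array([p[0],-p[1],-p[2]])
    if d.get("fish"):
        th=np.arctan2(np.hypot(p[0],p[1]),p[2]);s=th/np.hypot(p[0],p[1]);return np.array([K[0,0]*p[0]*s+K[0,2],K[1,1]*p[1]*s+K[1,2]])
    return np.array([K[0,0]*p[0]/p[2]+K[0,2],K[1,1]*p[1]/p[2]+K[1,2]])
import pickle
def snap(n,tag):
    d=ctrl.get_image(n); d=dict(d); d["fish"]=(n=="wrist")
    pickle.dump(d,open(f"pics/{tag}_{n}.pkl","wb")); cv2.imwrite(f"pics/{tag}_{n}.png",d["color"][:,:,::-1]); return d
def get(n,tag): return pickle.load(open(f"pics/{tag}_{n}.pkl","rb"))
def crop(d,x0,y0,x1,y1,f,name):
    c=cv2.resize(d["color"][y0:y1,x0:x1],None,fx=f,fy=f,interpolation=cv2.INTER_CUBIC); cv2.imwrite("pics/"+name,c[:,:,::-1])
# tool conversion
def local(obs,P,Rt):
    """target TCP pos P, rotation Rt(matrix) -> shift cm, turn deg in tool frame"""
    R0=R.from_rotvec(obs["tool_rot"]); return R0.inv().apply(np.asarray(P)-obs["tool_pos"])*100,(R0.inv()*R.from_matrix(Rt)).as_rotvec(degrees=True)
E
python3 - <<'E'
from h import *
s=snap("scene","b");d=snap("side","b")
crop(s,190,130,340,320,3,"b_sc1.png"); crop(d,220,110,330,300,3,"b_sd1.png")
E
```

```text
(no output)
```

View pics/b_sc1.png

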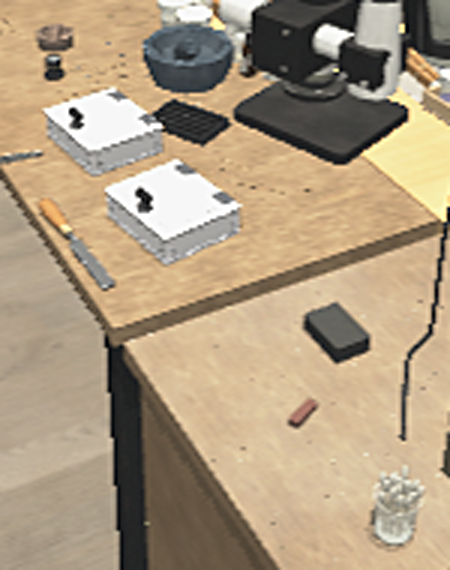

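View pics/b_sd1.png

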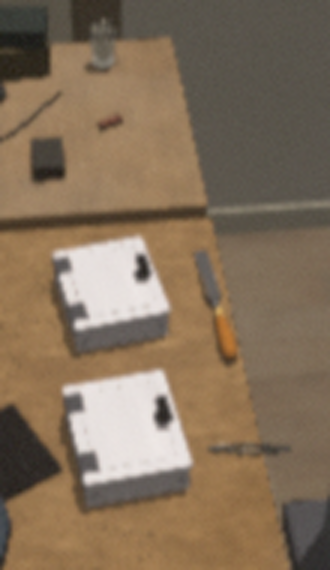

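Run:
```python
from h import *
s=get("scene","b");d=get("side","b")
def comps(d,m,box,amin):
    x0,y0,x1,y1=box;mm=np.zeros_like(m);mm[y0:y1,x0:x1]=m[y0:y1,x0:x1]
    n,l,st,c=cv2.connectedComponentsWithStats(mm.astype(np.uint8))
    return [(st[i].tolist(),c[i].round(1).tolist(),l==i) for i in range(1,n) if st[i,4]>=amin]
for nm,im,boxes in (("scene",s,[(200,155,280,225),(270,250,320,290)]),("side",d,[(225,180,295,285),(240,130,275,165)])):
    c=im["color"].astype(int);g=c.sum(2)/3;sat=c.max(2)-c.min(2)
    print(nm,"lids")
    for q in comps(im,(g>170)&(sat<40),boxes[0],100):
        print(q[:2]); h=cv2.convexHull(np.argwhere(q[2])[:,::-1].astype(np.int32))
        print(cv2.approxPolyDP(h,4,True).reshape(-1,2).tolist())
    print("dark"); [print(q[:2]) for q in comps(im,g<60,boxes[0],4)]
    print("stone");
    x0,y0,x1,y1=boxes[1]
    [print(q[:2]) for q in comps(im,(c[:,:,0]-c[:,:,1]>35)&(c[:,:,1]-c[:,:,2]<25)&(g<150),boxes[1],4)]
```

```text
scene lids
([205, 159, 39, 21, 420], [223.7, 169.4])
[[243, 172], [219, 179], [205, 166], [228, 159]]
([225, 183, 46, 27, 588], [246.7, 196.0])
[[270, 198], [244, 209], [225, 193], [249, 183]]
dark
([205, 155, 6, 2, 9], [207.3, 155.3])
([241, 155, 9, 6, 15], [244.3, 157.5])
([251, 155, 14, 6, 25], [258.2, 158.0])
([269, 160, 9, 6, 9], [273.0, 162.6])
([241, 163, 26, 15, 208], [253.2, 170.5])
([213, 166, 5, 7, 14], [215.1, 168.9])
([268, 167, 12, 8, 42], [273.6, 170.5])
([235, 193, 6, 7, 23], [237.7, 196.0])
stone
([287, 263, 9, 8, 33], [290.6, 266.4])
side lids
([238, 189, 38, 31, 726], [256.4, 203.9])
[[275, 213], [246, 219], [238, 194], [266, 189]]
([241, 233, 43, 38, 1043], [262.0, 252.0])
[[283, 264], [248, 270], [241, 239], [273, 233]]
dark
([225, 180, 63, 6, 114], [256.0, 182.4])
([266, 196, 3, 6, 10], [267.2, 199.2])
([273, 244, 3, 7, 16], [273.8, 247.0])
([225, 247, 15, 28, 219], [229.6, 262.3])
stone
([254, 149, 5, 2, 7], [256.1, 149.6])
```

Run:
```python
from h import *
s=get("scene","b");d=get("side","b")
print("stone",tri((s,290.6,266.4),(d,256.3,150)))
print("block",tri((s,190+332/3,130+323/3),(d,220+48/3,110+150/3)))
print("beaker",tri((s,190+395/3,130+530/3),(d,220+103/3,110+65/3)))
print("loupe",tri((s,207.8,152.5),(d,264.5,320)))
for nm,sc,sd in (("R",[[270,198],[244,209],[225,193],[249,183]],[[246,219-0],[275,213],[266,189],[238,194]]),("L",[[243,172],[219,179],[205,166],[228,159]],[[248,270],[283,264],[273,233],[241,239]])):
    a=np.array(sc,float);b=np.array(sd,float)
    print(nm,"tri centre",tri((s,*a.mean(0)),(d,*b.mean(0))))
    for im,q in((s,a),(d,b)):
        P=np.array([onz(im,u,v,0.042) for u,v in q]); print(P[:,:2].round(3).tolist(),P.mean(0).round(4),np.linalg.norm(P-np.roll(P,-1,0),axis=1).round(3))
        
print("pullR",tri((s,237.7,196),(d,267.2,199.2)),"pullL",tri((s,215.1,168.9),(d,273.8,247)))
# cabinet edge corner, bench corner
print("cab corner", [onz(s,190+125/3,130+350/3,z) for z in(0,-0.03,-.06)])
```

```text
stone (array([ 0.46520927, -0.29041303,  0.00754571]), [np.float64(0.00036128022252079596), np.float64(0.0003612802225208338)])
block (array([ 0.55418755, -0.20964145,  0.02408807]), [np.float64(0.0008190404128826923), np.float64(0.000819040412882455)])
beaker (array([ 0.46362043, -0.44747099, -0.0051898 ]), [np.float64(0.0033540044489259167), np.float64(0.003354004448925949)])
loupe (array([0.51097027, 0.50442536, 0.0107903 ]), [np.float64(0.0007318208034040553), np.float64(0.0007318208034040534)])
R tri centre (array([0.49595862, 0.06551875, 0.03936985]), [np.float64(0.0005947873152089232), np.float64(0.0005947873152090731)])
[[0.563, 0.01], [0.449, -0.007], [0.43, 0.117], [0.541, 0.137]] [0.4957 0.0642 0.042 ] [0.115 0.124 0.112 0.129]
[[0.537, 0.139], [0.435, 0.121], [0.453, -0.005], [0.558, 0.011]] [0.4956 0.0664 0.042 ] [0.104 0.127 0.106 0.129]
L tri centre (array([0.49796349, 0.2833788 , 0.04072305]), [np.float64(0.00025936586514139115), np.float64(0.00025936586514149973)])
[[0.557, 0.223], [0.449, 0.218], [0.437, 0.341], [0.547, 0.351]] [0.4975 0.2832 0.042 ] [0.108 0.123 0.11  0.129]
[[0.545, 0.351], [0.436, 0.34], [0.452, 0.211], [0.559, 0.226]] [0.4982 0.282  0.042 ] [0.11  0.129 0.108 0.126]
pullR (array([0.4561769 , 0.06095353, 0.05374735]), [np.float64(0.0006348772193599823), np.float64(0.0006348772193600061)]) pullL (array([0.45808455, 0.27956665, 0.05392884]), [np.float64(0.00034999367200249244), np.float64(0.00034999367200257657)])
cab corner [array([ 3.47689841e-01, -1.20889533e-01,  1.11022302e-16]), array([ 0.36041121, -0.0902234 , -0.03      ]), array([ 0.37313258, -0.05955727, -0.06      ])]
```

```bash
cat >> h.py <<'E'
def down(psi,tilt=0):
    """tool z down, tool y along (-sin psi,cos psi); tilt about tool y"""
    y=np.array([-np.sin(psi),np.cos(psi),0]);z=np.array([0,0,-1.]);x=np.cross(y,z)
    M=np.array([x,y,z]).T
    return M@R.from_euler('y',tilt).as_matrix()
def tgt(P,psi,tilt=0):
    s,t=local(ctrl.get_obs(),P,down(psi,tilt)); print("shift",s.round(2),"turn",t.round(1))
E
python3 -c "
from h import *
tgt((.456,.060,.15),.16)"
```

```text
shift [-42.84 -45.72   8.11] turn [ -0.1  -0.  -23. ]
```

>>> play_rows([
  [[0,-42.8,-45.7,8.1,0,0,-23],[0,-42.8,-45.7,8.1,0,0,-23],[0,-42.8,-45.7,8.1,0,0,-23],[0,-42.8,-45.7,8.1,0,0,-23],[0,-42.8,-45.7,8.1,0,0,-23],[0,-42.8,-45.7,8.1,0,0,-23],[0,-42.8,-45.7,8.1,0,0,-23],[0,-42.8,-45.7,8.1,0,0,-23],[0,-42.8,-45.7,8.1,0,0,-23],[0,-42.8,-45.7,8.1,0,0,-23],[0,-42.8,-45.7,8.1,0,0,-23],[0,-42.8,-45.7,8.1,0,0,-23],[0,-42.8,-45.7,8.1,0,0,-23]],
], newtons=30)

```text
t: 1.88
tool_pos: [0.4552, 0.0614, 0.1502]
tool_rot: [0.253, -3.131, 0.001]
contact_force: [-0.4, -0.1, 0.4]
opening: 0.0426
```

```bash
python3 -c "
from h import *
w=snap('wrist','c');print(w['T'].round(3).tolist())
for P in [(.456,.060,.06),(.4957,.0655,.042)]: print(proj(w,P))
tgt((.456,.060,.15),.16);print(ctrl.get_obs())"
```

```text
[[-0.161, -0.944, -0.288, 0.382], [0.987, -0.154, -0.046, 0.049], [-0.001, -0.291, 0.957, 0.292], [0.0, 0.0, 0.0, 1.0]]
[253.72645234 198.4847371 ]
[252.82838116 233.80623276]
shift [-0.05 -0.17  0.02] turn [-0.  -0.   0.1]
{'t': 1.925, 'q': array([-2.74418823e-02, -2.97481880e-01,  2.06995454e+00, -6.72575663e-04,
        1.36923100e+00, -1.75997203e+00]), 'dq': array([ 0.00241362, -0.00206647,  0.00048924, -0.00169886, -0.00278713,
       -0.00115116]), 'effort': array([-4.07062657e-01, -2.27304590e+01, -3.58329463e+01, -1.65724737e-02,
       -3.22463384e-03,  2.69489035e-03]), 'tool_pos': array([0.45521432, 0.06154862, 0.15024092]), 'tool_rot': array([ 2.53970278e-01, -3.13112784e+00,  1.01010594e-03]), 'contact_force': array([-0.36309951,  0.11971726,  0.57405456]), 'wrist_torque': array([ 0.00323634,  0.05746958, -0.02987066]), 'opening': 0.04259398053716206}
```

View pics/c_wrist.png

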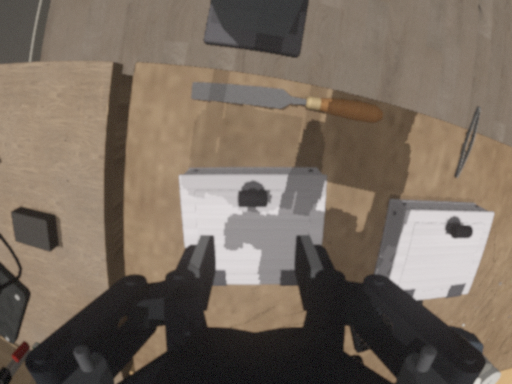

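>>> play_rows([
  [[0,-0.1,-0.2,5,0,0,0],[0,-0.1,-0.2,8,0,0,0],[0,-0.1,-0.2,10.2,0,0,0],[0,-0.1,-0.2,10.2,0,0,0],[1,-0.1,-0.2,10.2,0,0,0],[1,-0.1,-0.2,10.2,0,0,0],[1,-0.1,-0.2,10.2,0,0,0],[1,-0.1,-0.2,10.2,0,0,0]],
], newtons=30)

```text
t: 2.92
tool_pos: [0.4573, 0.0597, 0.0496]
tool_rot: [-0.254, 3.13, -0.001]
contact_force: [-2.7, -0.2, 6.1]
opening: 0.023
```

```bash
python3 -c "
from h import *
o=ctrl.get_obs();print(o['tool_pos'],o['contact_force'],o['opening'])
w=snap('wrist','d')
# arc shifts
for th in np.linspace(0,1.66,18)[1:]:
    a=np.pi-np.arctan2(.022,.0955)-th; r=.098
    dx=r*np.cos(a)+.0955; dz=r*np.sin(a)-.022
    print(round(th,2),'x',round(-dx*100,1),'z',round(-dz*100,1))
"
```

```text
[0.45731997 0.05968992 0.04959412] [-2.70358071 -0.20805746  6.12549963] 0.02297375928906233
0.1 x -0.3 z -0.9
0.2 x -0.6 z -1.8
0.29 x -1.0 z -2.7
0.39 x -1.6 z -3.5
0.49 x -2.1 z -4.2
0.59 x -2.8 z -4.9
0.68 x -3.5 z -5.5
0.78 x -4.3 z -6.1
0.88 x -5.2 z -6.6
0.98 x -6.0 z -6.9
1.07 x -6.9 z -7.2
1.17 x -7.9 z -7.5
1.27 x -8.8 z -7.6
1.37 x -9.8 z -7.6
1.46 x -10.7 z -7.5
1.56 x -11.7 z -7.4
1.66 x -12.6 z -7.1
```

>>> play_rows([
  [[1,-0.3,0,-0.9,0,0,0],[1,-0.6,0,-1.8,0,0,0],[1,-1.0,0,-2.7,0,0,0],[1,-1.6,0,-3.5,0,0,0],[1,-2.1,0,-4.2,0,0,0],[1,-2.8,0,-4.9,0,0,0],[1,-3.5,0,-5.5,0,0,0],[1,-4.3,0,-6.1,0,0,0],[1,-4.3,0,-6.1,0,0,0]],
], newtons=30)

```text
t: 4.1
tool_pos: [0.5009, 0.0668, 0.1114]
tool_rot: [-0.254, 3.128, -0.001]
contact_force: [1.3, -1.1, -4.0]
opening: 0.0232
```

```bash
python3 -c "
from h import *
w=snap('wrist','e');s=snap('scene','e');d=snap('side','e')
crop(s,180,120,300,240,3,'e_s.png');crop(d,210,150,310,300,3,'e_d.png')
im=np.hstack([cv2.resize(cv2.imread('pics/e_s.png'),(360,360)),cv2.resize(cv2.imread('pics/e_d.png'),(240,360))]);cv2.imwrite('pics/e_sd.png',im)
"
```

```text
(no output)
```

View pics/e_wrist.png

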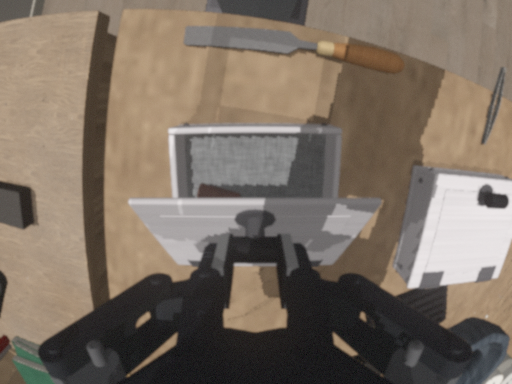

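View pics/e_sd.png

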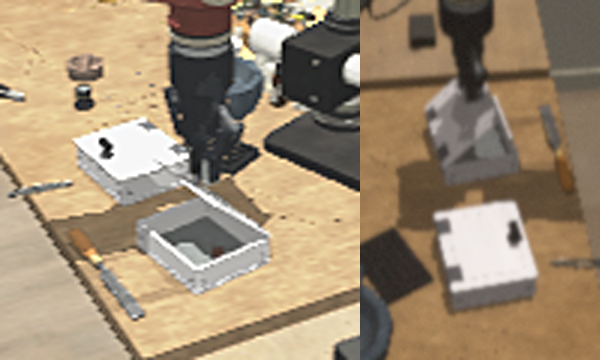

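>>> play_rows([
  [[1,-0.9,0,-0.5,0,0,0],[1,-1.7,0,-0.8,0,0,0],[1,-2.6,0,-1.1,0,0,0],[1,-3.6,0,-1.4,0,0,0],[1,-4.5,0,-1.5,0,0,0],[1,-5.5,0,-1.5,0,0,0],[1,-6.4,0,-1.4,0,0,0],[1,-7.4,0,-1.3,0,0,0],[1,-8.3,0,-1.0,0,0,0],[1,-8.3,0,-1.0,0,0,0]],
], newtons=30)

```text
t: 5.5
tool_pos: [0.5841, 0.0804, 0.1222]
tool_rot: [-0.253, 3.125, -0.0]
contact_force: [0.9, -0.1, 4.3]
opening: 0.0228
```

```bash
python3 -c "
from h import *
w=snap('wrist','f');s=snap('scene','f')
crop(s,180,120,300,240,4,'f_s.png')
"
```

```text
(no output)
```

View pics/f_wrist.png

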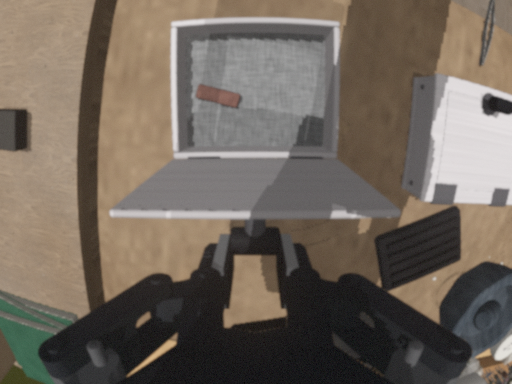

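View pics/f_s.png

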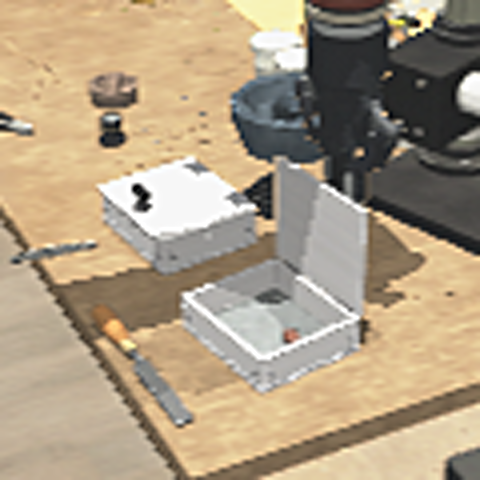

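```bash
python3 -c "
from h import *
s=get('scene','b');w=get('wrist','f')
c=w['color'].astype(int);m=(c[:,:,0]-c[:,:,1]>35);m[:75]=0;m[120:]=0;m[:,:180]=0;m[:,260:]=0
p=np.argwhere(m)[:,::-1].astype(np.float32);r=cv2.minAreaRect(p);print(r)
b=cv2.boxPoints(r);P=np.array([onz(w,u,v,.015) for u,v in b]);print(P.round(4).tolist(),P.mean(0))
# case frame
psi=.16;M=np.array([[np.cos(psi),np.sin(psi)],[-np.sin(psi),np.cos(psi)]]);print((M@(P[:,:2]-[.4957,.0655]).T).T.round(4))
a=onz(s,287.3,270,.005);b=onz(s,295.5,263.8,.005);print(a,b,np.arctan2(b[1]-a[1],b[0]-a[0]),np.linalg.norm(a-b))
tgt((.584,.08,.24),.16);tgt((.464,-.290,.16),.0)
"
```

```text
((217.27027893066406, 95.87837982177734), (38.30496597290039, 9.535140991210938), 9.462322235107422)
[[0.5114, 0.0195, 0.015], [0.5034, 0.0197, 0.015], [0.5044, 0.0518, 0.015], [0.5124, 0.0517, 0.015]] [0.50791294 0.03568385 0.015     ]
[[ 0.0082 -0.0479]
 [ 0.0003 -0.0464]
 [ 0.0064 -0.0149]
 [ 0.0143 -0.0163]]
[ 0.45041656 -0.29645363  0.005     ] [ 0.48608972 -0.28589246  0.005     ] 0.28783232254147356 0.03720367099711175
shift [ -0.11  -0.05 -11.76] turn [-0.1  0.4  0.1]
shift [ 17.75 -34.62  -3.84] turn [-0.   0.4  9.3]
```

>>> play_rows([
  [[0,0,0,0,0,0,0],[0,0,0,0,0,0,0],[0,0,0,-3,0,0,0],[0,0,0,-7,0,0,0],[0,0,0,-12,0,0,0],[0,5,-6,-12,0,0,0],[0,16.7,-34.6,-4.5,0,0,-7],[0,16.7,-34.6,-4.5,0,0,-7],[0,16.7,-34.6,-4.5,0,0,-7],[0,16.7,-34.6,-4.5,0,0,-7],[0,16.7,-34.6,-4.5,0,0,-7],[0,16.7,-34.6,-4.5,0,0,-7],[0,16.7,-34.6,-4.5,0,0,-7],[0,16.7,-34.6,-4.5,0,0,-7]],
], newtons=30)

```text
t: 7.35
tool_pos: [0.4748, -0.2868, 0.167]
tool_rot: [-0.446, 3.103, -0.001]
contact_force: [-0.1, 0.6, 1.0]
opening: 0.0428
```

```bash
python3 -c "
from h import *
w=snap('wrist','g');s=snap('scene','g')
crop(s,180,120,330,300,3,'g_s.png')
print(ctrl.get_obs()['q'])
c=w['color'].astype(int);m=(c[:,:,0]-c[:,:,1]>45)&(c[:,:,1]-c[:,:,2]<30)
n,l,st,ce=cv2.connectedComponentsWithStats(m.astype(np.uint8))
print([(st[i].tolist(),ce[i].round(1).tolist()) for i in range(1,n) if st[i,4]>30],proj(w,(.468,-.291,.006)))
"
```

```text
[-0.679494   -0.07050962  1.84415303  0.00466012  1.3620963  -2.53751794]
[] [253.647331   169.15796072]
```

View pics/g_wrist.png

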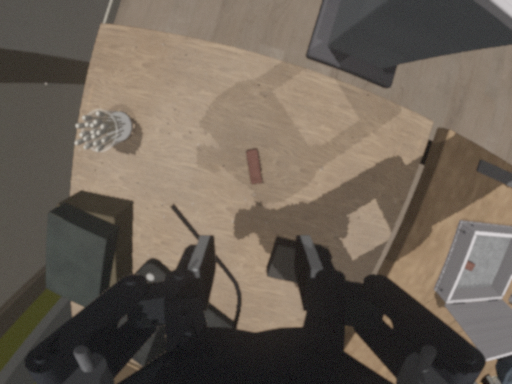

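View pics/g_s.png

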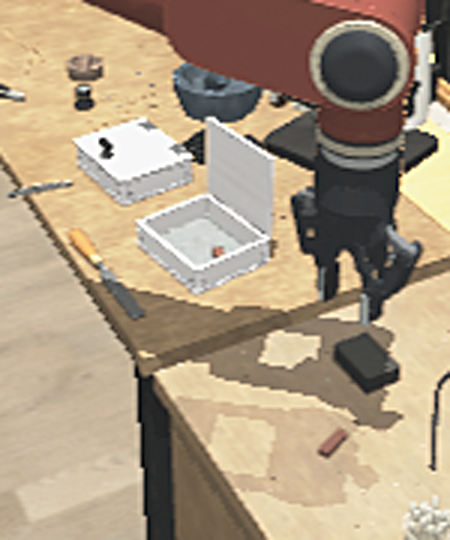

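```bash
python3 -c "
from h import *
b=get('scene','b');d=get('side','b');w=get('wrist','g')
print('cable end',tri((b,190+403/3,130+437/3),(d,240,140.7)),tri((b,190+403/3,130+437/3),(w,174,206)))
c=w['color'].astype(int);m=(c[:,:,0]-c[:,:,1]>30)
m[:140]=0;m[195:]=0;m[:,:235]=0;m[:,275:]=0
p=np.argwhere(m)[:,::-1].astype(np.float32);r=cv2.minAreaRect(p);print(len(p),r)
P=np.array([onz(w,u,v,.007) for u,v in cv2.boxPoints(r)]);print(P.round(4).tolist(),P.mean(0));e=[(P[i]+P[(i+1)%4])/2 for i in range(4)]
for i in (0,1):
  v=e[i]-e[i+2];print(np.linalg.norm(v),np.arctan2(v[1],v[0]))
print(onz(w,254.5,167,0.0045),w['color'][160:175:4,254])
"
```

```text
cable end (array([ 0.53184218, -0.3670697 ,  0.00660285]), [np.float64(0.00165092823449035), np.float64(0.0016509282344902428)]) (array([ 0.53444774, -0.36502138,  0.00361952]), [np.float64(0.001045292257564681), np.float64(0.0010452922575647213)])
251 ((253.52020263671875, 165.8814697265625), (31.85598373413086, 8.971373558044434), 81.25383758544922)
[[0.4513, -0.3033, 0.007], [0.4474, -0.295, 0.007], [0.478, -0.2807, 0.007], [0.482, -0.2892, 0.007]] [ 0.46464885 -0.29208196  0.007     ]
0.03378421054504504 -2.708124050641234
0.009308247762892316 2.012337326638172
[ 0.46585126 -0.29070767  0.0045    ] [[124  89  80]
 [123  91  80]
 [122  89  79]
 [123  89  79]]
```

```bash
python3 -c "
from h import *
tgt((.465,-.2915,.003),.42)
"
```

```text
shift [ 1.21 -0.14 16.42] turn [-0.2  0.4 -7.7]
```

>>> play_rows([
  [[0.45,1.2,-0.1,6,-0.2,0.4,-7.7],[0.45,1.2,-0.1,11,-0.2,0.4,-7.7],[0.45,1.2,-0.1,14,-0.2,0.4,-7.7],[0.45,1.2,-0.1,15.5,-0.2,0.4,-7.7],[0.45,1.2,-0.1,16.2,-0.2,0.4,-7.7],[0.45,1.2,-0.1,16.2,-0.2,0.4,-7.7]],
], newtons=30)

```text
t: 8.2
tool_pos: [0.4658, -0.2913, 0.0061]
tool_rot: [-0.657, 3.071, -0.001]
contact_force: [-0.3, -0.9, 0.2]
opening: 0.0238
```

```bash
python3 -c "
from h import *
w=snap('wrist','i')
tgt((.465,-.2915,.003),.42)
"
```

```text
shift [0.09 0.06 0.35] turn [-0.1  0.1  0.1]
```

View pics/i_wrist.png

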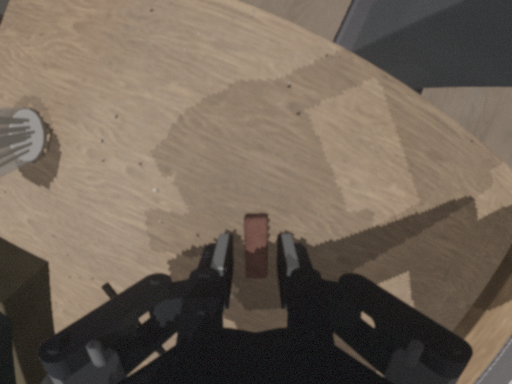

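>>> play_rows([
  [[0.45,0.1,0,0.2,0,0,0],[0.45,0.1,0,0.2,0,0,0],[0.8,0.1,0,0.2,0,0,0],[1,0.1,0,0.2,0,0,0],[1,0.1,0,0.2,0,0,0],[1,0.1,0,0.2,0,0,0]],
], newtons=35)

```text
t: 9.0
tool_pos: [0.4655, -0.2924, 0.0051]
tool_rot: [-0.656, 3.071, -0.003]
contact_force: [-0.9, 0.7, 5.6]
opening: 0.011
```

```bash
python3 -c "
from h import *
tgt((.465,-.2915,.003),.42)
c=np.array([.4957,.0655]);psi=.16
u=np.array([np.cos(psi),np.sin(psi)]);v=np.array([-u[1],u[0]])
P=c-.008*u+.030*v;print(P)
o=ctrl.get_obs();print(o['q'])
tgt((*P,.16),.42);tgt((*P,.16),.16-np.pi/2);
"
```

```text
shift [0.01 0.1  0.21] turn [-0.1  0.1  0.1]
[0.48302264 0.09384227]
[-6.96418471e-01  1.28191233e-01  1.94235315e+00  3.01140596e-04
  1.06854515e+00 -2.68842903e+00]
shift [-17.41  34.5  -15.54] turn [-0.1  0.1  0.1]
shift [-17.41  34.5  -15.54] turn [ -0.    0.2 105. ]
```

>>> play_rows([
  [[1,0,0,-3,0,0,0],[1,0,0,-8,0,0,0],[1,0,0,-14,0,0,0],[1,-3,4,-19,0,0,10],[1,-5,9,-19.5,0,0,20],[1,-8,14,-19.5,0,0,30],[1,-11,20,-19.5,0,0,40],[1,-14,26,-19.5,0,0,50],[1,-17.4,32,-19.5,0,0,60],[1,-17.4,34.5,-19.5,0,0,70],[1,-17.4,34.5,-19.5,0,0,80],[1,-17.4,34.5,-19.5,0,0,90],[1,-17.4,34.5,-17,0,0,100],[1,-17.4,34.5,-15,0,0,105],[1,-17.4,34.5,-15,0,0,105],[1,-17.4,34.5,-15,0,0,105]],
], newtons=35)

```text
t: 11.0
tool_pos: [0.4831, 0.0938, 0.155]
tool_rot: [2.034, 2.39, 0.001]
contact_force: [0.8, -0.1, -0.9]
opening: 0.0107
```

```bash
python3 -c "
from h import *
w=snap('wrist','j');s=snap('scene','j');crop(s,180,100,300,240,4,'j_s.png')
tgt((.483,.0938,.013),.16-np.pi/2);
"
```

```text
shift [ 0.04 -0.12 14.28] turn [0.2 0.1 0. ]
```

View pics/j_wrist.png

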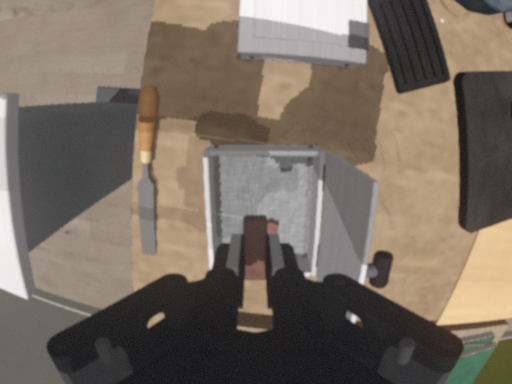

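View pics/j_s.png

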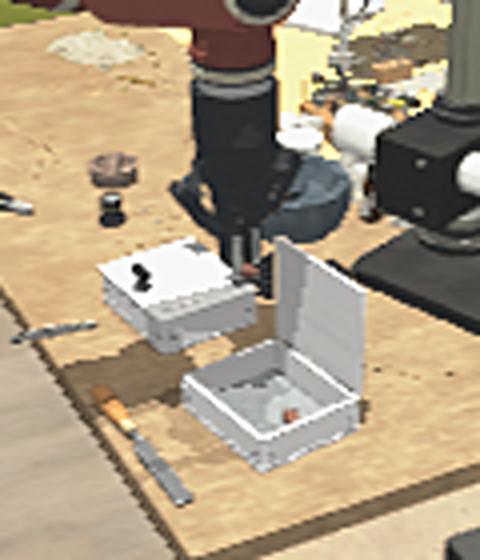

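>>> play_rows([
  [[1,0,-0.1,5,0.2,0,0],[1,0,-0.1,9,0.2,0,0],[1,0,-0.1,12,0.2,0,0],[1,0,-0.1,13.2,0.2,0,0],[1,0,-0.1,13.8,0.2,0,0],[1,0,-0.1,14.1,0.2,0,0],[1,0,-0.1,14.1,0.2,0,0]],
], newtons=35)

```text
t: 11.98
tool_pos: [0.484, 0.0935, 0.0157]
tool_rot: [2.035, 2.39, 0.0]
contact_force: [-1.3, 1.3, -0.8]
opening: 0.011
```

```bash
python3 -c "
from h import *
w=snap('wrist','k')
tgt((.483,.0938,.011),.16-np.pi/2);print(ctrl.get_obs()['contact_force'])
"
```

```text
shift [ 0.05 -0.1   0.47] turn [0.1 0.1 0. ]
[ 0.17972223 -0.19080464 -0.89804658]
```

View pics/k_wrist.png

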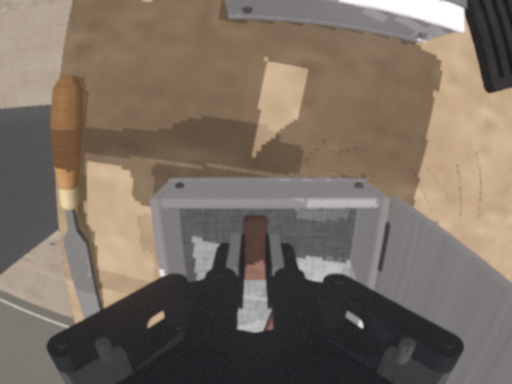

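>>> play_rows([
  [[1,0,0,0.2,0,0,0],[1,0,0,0.4,0,0,0],[1,0,0,0.4,0,0,0]],
])

```text
t: 12.4
tool_pos: [0.4841, 0.0935, 0.0116]
tool_rot: [2.035, 2.39, 0.001]
contact_force: [-0.7, 0.1, -1.0]
opening: 0.0111
```

>>> play_rows([
  [[1,0,0,0.1,0,0,0],[1,0,0,0.15,0,0,0],[1,0,0,0.15,0,0,0]],
])

```text
t: 12.78
tool_pos: [0.4844, 0.0935, 0.0111]
tool_rot: [2.035, 2.39, 0.0]
contact_force: [-3.7, -0.3, 6.6]
opening: 0.0108
```

>>> play_rows([
  [[0.8,0,0,0,0,0,0],[0.6,0,0,0,0,0,0],[0.5,0,0,0,0,0,0],[0.45,0,0,0,0,0,0],[0.45,0,0,-1,0,0,0],[0.45,0,0,-3,0,0,0],[0.45,0,0,-7,0,0,0],[0.45,0,0,-13,0,0,0],[0.45,0,0,-17,0,0,0],[0.45,0,0,-19,0,0,0]],
])

```text
t: 14.02
tool_pos: [0.4855, 0.0939, 0.2052]
tool_rot: [2.032, 2.386, 0.007]
contact_force: [-0.4, -0.1, -0.3]
opening: 0.0236
```

```bash
python3 -c "
from h import *
w=snap('wrist','l')
psi=.16
c=np.array([.4957,.0655]);u=np.array([np.cos(psi),np.sin(psi)]);print(ctrl.get_obs()['q'])
tgt((.5841,.0804,.21),psi);
"
```

```text
[ 4.16288382e-02 -2.56627448e-01  1.94137300e+00 -1.91429225e-03
  1.44669648e+00 -1.18406685e-01]
shift [-2.9   9.45 -0.25] turn [  0.3   0.6 -90. ]
```

View pics/l_wrist.png

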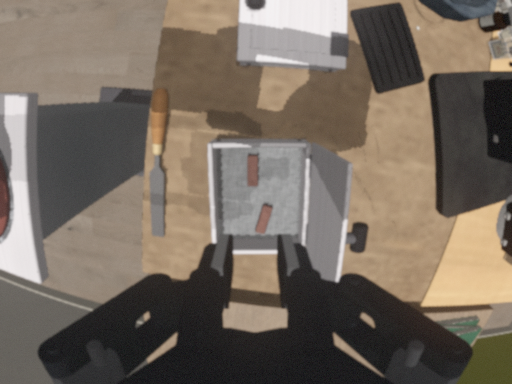

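>>> play_rows([
  [[0,0,0,-1,0,0,-10],[0,0,1,-1,0,0,-20],[0,-1,3,-1,0,0,-30],[0,-1,5,-1,0,0,-40],[0,-2,7,-1,0,0,-50],[0,-2.9,9.4,-1,0.3,0.6,-60],[0,-2.9,9.4,-1,0.3,0.6,-70],[0,-2.9,9.4,-0.5,0.3,0.6,-80],[0,-2.9,9.4,-0.2,0.3,0.6,-90],[0,-2.9,9.4,-0.2,0.3,0.6,-90],[0,-2.9,9.4,-0.2,0.3,0.6,-90]],
])

```text
t: 15.45
tool_pos: [0.5832, 0.0804, 0.2086]
tool_rot: [0.248, -3.13, -0.001]
contact_force: [-1.1, 0.2, 0.4]
opening: 0.0425
```

```bash
python3 -c "
from h import *
w=snap('wrist','m')
tgt((.5841,.0804,.1222),.16);
"
```

```text
shift [-0.08 -0.01  8.68] turn [ 0.  -0.1 -0.1]
```

View pics/m_wrist.png

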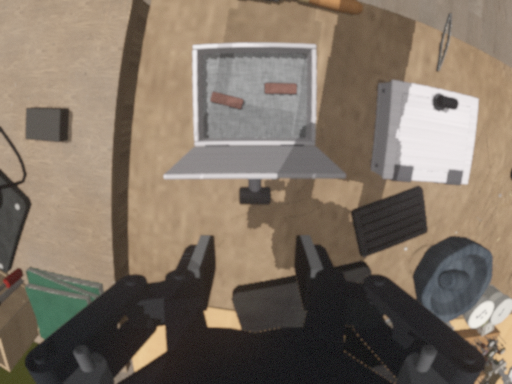

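>>> play_rows([
  [[0,-0.1,0,4,0,0,0],[0,-0.1,0,7,0,0,0],[0,-0.1,0,8.7,0,0,0],[0,-0.1,0,8.7,0,0,0],[1,-0.1,0,8.7,0,0,0],[1,-0.1,0,8.7,0,0,0],[1,-0.1,0,8.7,0,0,0],[1,-0.1,0,8.7,0,0,0]],
], newtons=30)

```text
t: 16.5
tool_pos: [0.5854, 0.0806, 0.1238]
tool_rot: [-0.248, 3.13, 0.0]
contact_force: [-0.0, 0.6, 5.0]
opening: 0.0228
```

>>> play_rows([
  [[1,1.0,0,-0.2,0,0,0],[1,1.9,0,-0.3,0,0,0],[1,2.8,0,-0.4,0,0,0],[1,3.8,0,-0.4,0,0,0],[1,4.8,0,-0.3,0,0,0],[1,5.8,0,0,0,0,0],[1,6.7,0,0.3,0,0,0],[1,7.5,0,0.6,0,0,0],[1,8.4,0,1.1,0,0,0],[1,9.2,0,1.7,0,0,0],[1,9.9,0,2.3,0,0,0],[1,10.6,0,3.0,0,0,0],[1,11.1,0,3.7,0,0,0],[1,11.7,0,4.5,0,0,0],[1,12.1,0,5.4,0,0,0],[1,12.5,0,6.3,0,0,0],[1,12.8,0,7.2,0,0,0],[1,12.8,0,7.4,0,0,0],[1,12.8,0,7.4,0,0,0]],
], newtons=30)

```text
t: 18.88
tool_pos: [0.457, 0.0597, 0.0496]
tool_rot: [0.249, -3.127, 0.002]
contact_force: [-9.1, -4.5, 13.5]
opening: 0.0225
```

```bash
python3 -c "
from h import *
w=snap('wrist','n')
"
```

```text
(no output)
```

View pics/n_wrist.png

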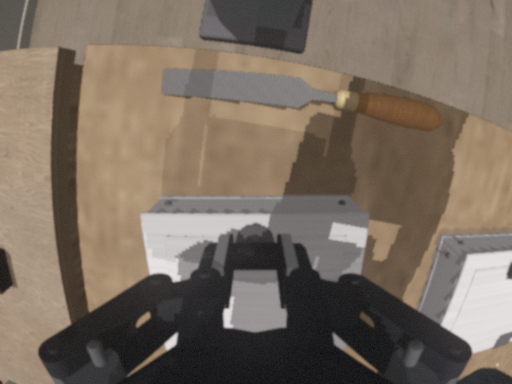

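>>> play_rows([
  [[0.3,0,0,0,0,0,0],[0,0,0,0,0,0,0],[0,0,0,0,0,0,0],[0,0,0,-2,0,0,0],[0,0,0,-5,0,0,0],[1,0,0,-6,0,0,0],[1,0,0,-6,0,0,0],[1,0,0,-6,0,0,0],[1,0,0,-4,0,0,0],[1,0,0,-2.6,0,0,0],[1,0,0,-2.0,0,0,0],[1,0,0,-1.8,0,0,0],[1,0,0,-1.8,0,0,0]],
], newtons=30)

```text
t: 20.55
tool_pos: [0.4575, 0.0597, 0.0679]
tool_rot: [0.249, -3.128, 0.002]
contact_force: [-0.5, 1.1, 0.5]
opening: 0.0
```

>>> play_rows([
  [[1,0,0,0.1,0,0,0],[1,0,0,0.25,0,0,0],[1,0,0,0.3,0,0,0],[1,0,0,0.3,0,0,0]],
])

```text
t: 21.05
tool_pos: [0.4582, 0.0597, 0.0667]
tool_rot: [0.249, -3.129, 0.002]
contact_force: [-4.5, 0.8, 8.1]
opening: 0.0003
```

Contact at 66.7 mm with 8 N matches the pull's top on a shut lid (67 mm). Retreat and check.

>>> play_rows([
  [[1,0,0,-5,0,0,0],[1,0,0,-11,0,0,0],[1,3,0,-17,0,0,0],[1,6,0,-22,0,0,0],[1,6,0,-22,0,0,0],[1,6,0,-22,0,0,0]],
])

```text
t: 21.8
tool_pos: [0.3995, 0.0506, 0.2868]
tool_rot: [0.249, -3.13, 0.002]
contact_force: [-0.8, 0.1, -1.2]
opening: -0.0001
```

```bash
python3 -c "
from h import *
w=snap('wrist','o');s=snap('scene','o');d=snap('side','o')
crop(s,180,120,340,320,3,'o_s.png');crop(d,210,110,310,340,2.6,'o_d.png')
a=cv2.imread('pics/o_s.png');b=cv2.imread('pics/o_d.png');b=cv2.resize(b,(260,600));cv2.imwrite('pics/o_sd.png',np.hstack([a,b]))
"
```

```text
(no output)
```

View pics/o_sd.png

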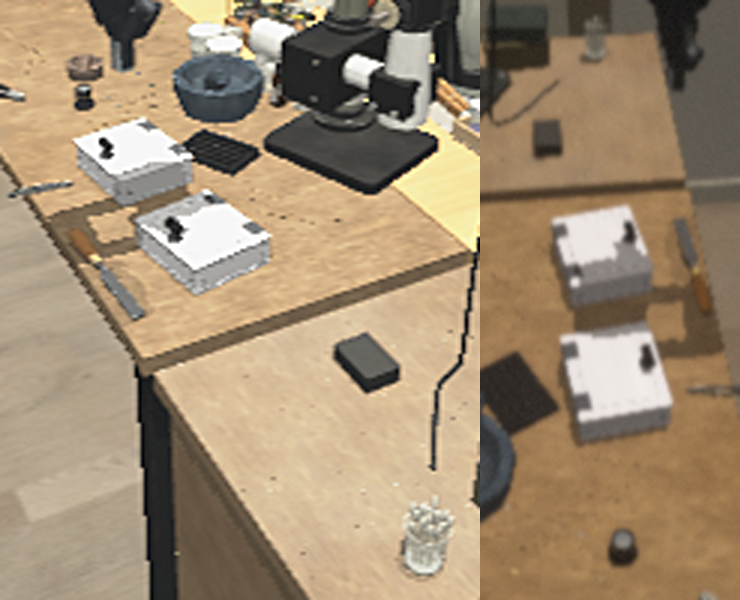

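View pics/o_wrist.png

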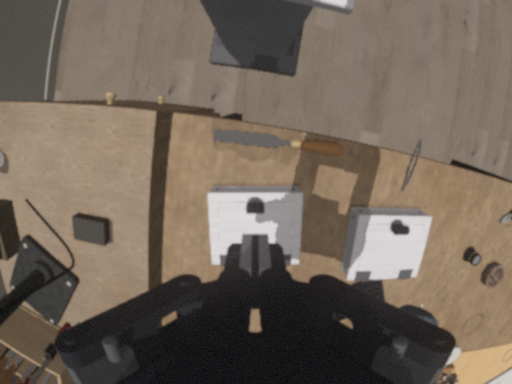

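Both lids look shut, with the block, beaker and loupe where they were at the start and the arm touching nothing.

```bash
python3 -c "
from station import ctrl
print(ctrl.finish_job())"
```

```text
the job is handed in; nothing more can be done
None
```

The stray slip stone is now in the case with the other slip stone, both cases are shut, and I handed the job in at about 22 s of the 69 s allowed.

- **Finding the case:** I opened the case nearer the side cabinet first (centre about x 0.496, y 0.066). It held a brown slip stone in its right-hand half, so I never opened the other case and the dial stayed untouched.
- **Placing the stone:** I lowered the stone into the free left half until the floor pushed back with about 7 N, then let go. The wrist picture afterwards showed both stones lying flat and apart.
- **Shutting the lid:** I closed it by its pull, then pressed on the pull with the fingers shut. They met it at 66.7 mm with 8 N, against 67 mm for a shut lid.
- **Last pictures:** Both lids look shut, and the block, beaker and loupe look unmoved by eye; I did not re-measure them. The gripper is clear of everything at about 0.29 m height.
- **Disagreements:** My first estimate of the stone's angle, from the scene camera, was about 8° off the wrist view. I used the wrist view, and the stone lined up between the fingers. None of my other checks failed; the largest force I read at the end of a move was about 17 N.

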